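# Hold an armature board in the fixing corner

## Task

Pick up the small board with the square post, set it on the bed of the wooden jig with one long side square against the fence and one end up against the stop block. Then hold it there with one firm diagonal push, into the fence and down on the bed together, clearly harder than its own weight, and finish while still pushing so that it can be screwed down; do not let go. Leave the clay head, jar and offcut where they are.

Things in the scene. Friction and masses are not known exactly. Their poses are not given: they have to be found in the camera images.
- board: The workpiece: a loose pressed-chip board, 110 (its x) x 140 (its y) x 18 mm thick, lying flat, with a pale square wooden post 20 x 20 mm (sides parallel to the board's sides) standing upright at its centre, from the board's top to 90 mm above its underside. About 0.4 kg (0.3 to 0.5). Origin: centre of the underside, z up. A half turn about z makes no difference.
- jig: The wooden jig, fixed to the table; its yaw and place vary. Origin: at table height under the middle of its bed; x points to the fence, y along the fence (towards the stop block's end), z up.
- bed: The jig's plywood bed, a flat plate 200 (jig x) x 320 (jig y) x 18 mm thick, fixed; its top is 18 mm above the table. Bed, fence, stop and board are waxed wood, friction coefficient among them about 0.35 (a downward load drags accordingly). Same origin and axes as the jig.
- fence: The jig's fence: a wooden bar 25 (x) x 320 (y) x 35 mm high standing on the bed along its whole +x side, fixed. Origin: centre of its underside, 18 mm above the table and at x = +87.5 mm in the jig's frame; axes as the jig's. Its working face is the -x one, at x = +75 mm in the jig's frame, so the board's centre is at jig x = +20 mm when its long side touches.
- stop: The stop block: wooden, 60 (x) x 30 (y) x 35 mm high, fixed on the bed near the +y end and just clear of the fence; its place along the fence varies. Origin: centre of its underside, on the bed's top; axes as the jig's. Its working face is the -y one, 15 mm from its centre, so the board's centre is 85 mm to the -y side of the stop's origin when its end touches.
- head: Bystander: a grey clay study head about 200 mm tall on a post on a 100 x 100 mm board. Origin: centre of its underside.
- jar: Bystander: a closed glass jar, 68 mm diameter, 95 mm tall. Origin: centre of its underside.
- offcut: Bystander: a flat board offcut without post, 60 x 90 x 18 mm. Origin: centre of its underside.
There are look-alikes about, which are no part of the job. Leave any green, pink or purple look-alike of the board alone.

How it is judged:
At the end, for the whole second after the job is handed in: Board flat on the bed (3 mm, 2.3 deg), long side within 4 mm of the fence and 2 deg of parallel, end within 4 mm of the stop block; the fingers push it so that it bears on the fence with over 3 N and on the bed with over 8 N (weight included), at rest, through the last second (x of board in the frame of jig between 0.016 and 0.024 m and y of board in the frame of stop between -0.089 and -0.081 m and z of board in the frame of jig between 0.015 and 0.021 m and angle between board's own z axis and vertical below 0.04 rad and angle between the y axis of board and the y axis of jig, either way round below 0.035 rad and contact force between board and fence above 3 N and contact force between board and bed above 8 N and contact force between the fingers and board above 3 N and linear speed of board below 0.01 m/s); the arm keeps its last pose, push and grip.
It fails at once if the head is moved more than 25 mm (distance of head from where it was at the start of the episode above 0.025 m).
It fails at once if the jar is moved more than 25 mm (distance of jar from where it was at the start of the episode above 0.025 m).
It fails at once if the offcut is moved more than 25 mm (distance of offcut from where it was at the start of the episode above 0.025 m).
It also fails if it takes over 48 s, if anything falls off the work surface, if the arm or the gripper's body presses on something with over 40 N, if the wrist force passes 120 N, or if a joint passes its speed limit or range.

## Robot

A 7-joint arm with a two-finger parallel gripper is mounted at the origin on the work surface. World frame = base frame: x ahead of the robot, y to its left, z up, the work surface at z = 0. Lengths are in m, angles in rad, forces in N, time in s.
With the tool pointing down it reaches from about 0.425 to 0.875 m from the base axis. Payload 8.4 kg.
Tool frame: the origin (TCP) lies on the centre line of the jaws, within the pads' length; the fingertips stand 11 mm ahead of it and the grasp point (between the pads) lies 8 mm behind it (arm.tip_extent is the z of the fingertips in the tool frame, in m); z points along the fingers, y is the line along which they close (so a half turn about z gives the same grasp; the last joint's range is limited). The gripper opens to 87 mm and grips with 3 to 60 N. Pads are 19 mm wide; open, the fingers measure 117 mm over their backs; the gripper's body (75 mm by 190 mm) begins 51 mm behind the grasp point.
Start: joints at [1.142, 0.333, 0.04, 1.465, -0.013, 1.343, -0.059], TCP at [0.21, -0.615, 0.234] pointing down, gripper open.
Joint ranges: [-2.58, 2.58], [-0.38, 2.09], [-1.3, 1.39], [0.25, 2.4], [-1.5, 4.64], [0.08, 2.09], [-2.65, 2.65]. Speed limits (rad/s): [2.22, 2.22, 2.79, 2.79, 3.14, 3.14, 3.14].

## Interface

Orientations are given as a unit quaternion [x, y, z, w].
In Python, from rig import telemetry, optics, ticket, arm gives the robot as it stands.
- The arm moves only by the tool servo_tool, never from a script. Its argument "deltas" is a list of rows, each an object of numbers: "x", "y", "z": the shift along the tool's x, y, z scaled (see below); "wx", "wy", "wz": the turn, a rotation vector about the tool's x, y, z scaled (see below). A call has 1 to 8 rows; each row is the pose to reach, as a shift and turn from the pose commanded when the call began, along the tool's axes at that moment; what a row does not reach only later rows make up. The controller multiplies each number of a shift by 25 cm and each number of a turn by 45 degrees. A row lasts 1/8 s, in which the tool goes at most 62.5 mm and 10.7 degrees, less where a joint would pass 70% of its speed; a pose out of reach is approached as far as the arm can. A call with a number of a shift or a turn outside -1 to 1 is refused whole. A call with a gripper value outside its range is refused whole. "jaw" is the closure, from -1 (fully open) to 1 (shut), set as the call begins (left out, the last holds). The fingers move at their own pace and stop on an object; "grip_force" is the grip in N (left out, the last holds). Time passes only in rows, so rows that repeat a pose let the fingers close. It gives the time, the measured TCP pose, the force, the opening and the grip force at its end, in the units of the state.
- telemetry.state(): the state, without advancing time (a new reading comes with each control period).
- optics.get_image(name): name is "side" or "top" or "wrist"; returns (picture, depth): 480x640x3 uint8, blue, green, red; 480x640 float32, m along the optical axis (not along the pixel's ray), 0 where there is no reading.
- optics.camera_params(name): a dict with "mtx" (3x3 intrinsics, pixels), "k1" (the pictures are not rectified: a ray, as slopes to the right and down, at radius r is drawn at 1 + k1 r^2 times it, then the intrinsics apply), "camera_from_world" (4x4, takes a point from world to camera coordinates). Camera axes: x right, y up, looking along -z (the intrinsics and any distortion apply to the point x, -y, -z); pixel columns grow to the right and rows downward; lengths in m; the calibration is good to about 2 mm. A picture is of the moment at which its call begins: read the wrist's pose just before it. camera_params takes no time and is no camera call; for the wrist camera it gives the pose at the moment of the call.
- ticket.close_job(): hands the job in; it is judged then, once.
Trained networks look in the newest picture that a camera, given by its name, has taken for a name from the list of things; names that differ only in an ending like _2 or _b are one class to them, and where a whole thing is asked for, a point or a joint stands for the part that bears it (a point fixed in the world has none). Each returns a list of dicts, best first, with "score" (0 to 1); they miss things now and then, are a little off and sometimes report something else, mostly with a low value. They report only what shows in the picture. A call takes as long as a camera call. They do not tell look-alikes from the thing itself.
- optics.find_in(target, camera): "point" ([x, y, z] in m, in world coordinates, good to about 4 mm: the middle of the surface that is visible of it).
- optics.mark_of(target, camera): "point" ([x, y, z] in m, in world coordinates, good to about 4 mm: a listed point, or the origin of a listed thing).
The state is a dict: "clock": time; "q": joint angles; "dq": joint speeds; "effort": joint torques, N m; "ee_pos": TCP position; "ee_rot": TCP orientation; "ft_force": force on the tool from outside, world axes, zero at the start; "torque": the same for the moment, N m; "grip_width": finger opening in m; "grip_force": force on a finger pad.
Only numpy, scipy, OpenCV 4.12 (cv2) and the standard library are available. Lean on these libraries where they do the work, as an engineer would, in place of code of your own. Each camera call takes 0.05 s, during which the arm holds its last target. There are 200 camera calls.

## Working session

There is one attempt and no reset: what is moved stays moved. The work goes in short steps, Python scripts to look and compute and a tool call to move; the robot and the scene stay as the last step left them, time stands still between calls to the robot, and variables do not carry over. Pictures are saved under pics/ and viewed, at most 10 in all, crops included, and the job is handed in when it is done.

Besides the shell and the picture viewer there is one more tool, called after ">>>" as a command line: name --argument value ..., lists and objects as JSON in quotes. servo_tool: Moves the arm, as the interface text tells. Its arguments: {"type":"object","properties":{"deltas":{"type":"array"},"jaw":{"type":"number"},"grip_force":{"type":"number"}},"required":["deltas"]}

```bash
ls; mkdir -p pics; cat > h.py <<'E'
import numpy as np, cv2
from rig import telemetry, optics, ticket, arm
from scipy.spatial.transform import Rotation as R
def cloud(name):
    s=telemetry.state(); P=optics.camera_params(name); im,d=optics.get_image(name)
    K=np.array(P["mtx"]);k1=P["k1"];T=np.linalg.inv(np.array(P["camera_from_world"]))
    v,u=np.mgrid[0:480,0:640]
    pts=cv2.undistortPoints(np.stack([u,v],-1).reshape(-1,1,2).astype(float),K,np.array([k1,0,0,0.])).reshape(480,640,2)
    X=np.stack([pts[...,0]*d,-pts[...,1]*d,-d],-1)@T[:3,:3].T+T[:3,3]
    X[d==0]=np.nan
    return im,d,X
E
python3 - <<'E'
from h import *
a,d,X=cloud("top"); b,d2,X2=cloud("side")
np.savez("top.npz",im=a,X=X); np.savez("side.npz",im=b,X=X2)
cv2.imwrite("pics/top.png",a); cv2.imwrite("pics/side.png",b)
for c in ("top","side"):
  for t in ("board","jig","fence","stop","head","jar","offcut"):
    print(c,t,[(np.round(r["point"],3).tolist(),round(r["score"],2)) for r in optics.mark_of(t,c)][:4])
print(telemetry.state(), arm.tip_extent)
E
```

```text
pics
top board [([0.262, -0.261, 0.001], 0.97), ([0.246, 0.271, -0.002], 0.95), ([0.693, 0.28, -0.002], 0.94), ([0.475, 0.2, -0.002], 0.83)]
top jig [([0.519, -0.242, 0.0], 0.63)]
top fence [([0.605, -0.262, 0.016], 0.74)]
top stop [([0.59, -0.137, 0.022], 0.62)]
top head [([0.78, 0.017, 0.001], 0.79)]
top jar [([0.613, 0.475, 0.0], 0.76), ([0.518, -0.24, -0.003], 0.28)]
top offcut [([0.62, -0.478, -0.0], 0.68)]
side board [([0.425, 0.417, -0.002], 0.84), ([0.693, 0.281, -0.003], 0.73), ([0.483, 0.207, -0.001], 0.71), ([0.257, -0.26, -0.001], 0.69)]
side jig [([0.52, -0.236, -0.002], 0.68)]
side fence [([0.605, -0.259, 0.022], 0.66)]
side stop [([0.59, -0.14, 0.018], 0.71)]
side head [([0.777, 0.016, 0.0], 0.68)]
side jar [([0.608, 0.478, -0.002], 0.87)]
side offcut [([0.618, -0.479, -0.002], 0.65)]
{'clock': 0.8, 'q': array([ 1.14180957,  0.33319545,  0.03988436,  1.4654034 , -0.01340324,
        1.34327557, -0.0584937 ]), 'dq': array([ 1.21666193e-03, -4.84287768e-05, -1.76057174e-03,  2.54272120e-05,
       -3.01604474e-04, -1.55785013e-03,  2.68348817e-04]), 'effort': array([-1.46455521e-03, -6.56059813e+01,  1.33155160e+00, -4.04042923e+01,
       -6.01370540e-02,  3.49504757e-02,  1.53048535e-05]), 'ee_pos': array([ 0.21048889, -0.61495318,  0.23354695]), 'ee_rot': array([ 9.86436707e-01,  1.64142080e-01,  6.04236224e-06, -9.70995655e-06]), 'ft_force': array([-0.13397711,  0.21586322,  0.26256176]), 'torque': array([ 0.01878435,  0.00014348, -0.03030754]), 'grip_force': 0.0, 'grip_width': 0.0870468095520245} 0.011
```

View pics/top.png

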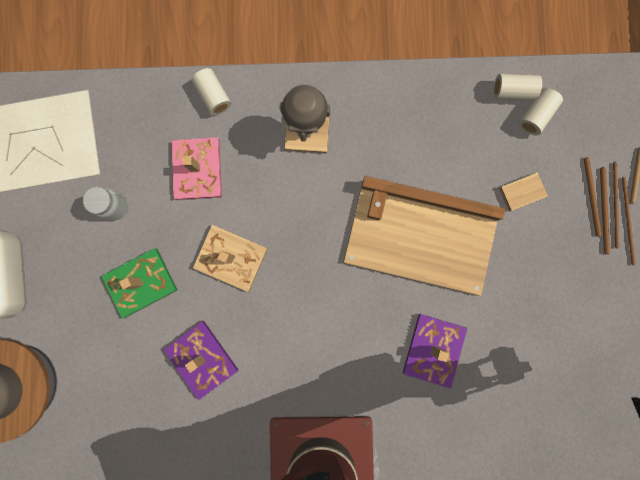

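View pics/side.png

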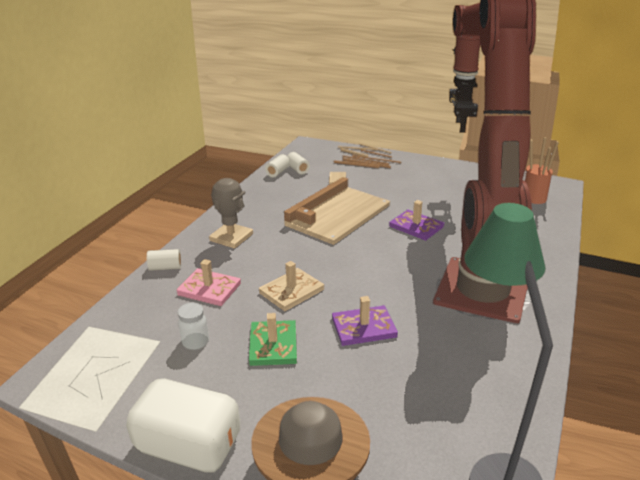

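Board-like things in the top view: natural wood (230,258), green (138,283), pink (196,168), and two purple (201,360) and (436,350). The natural wood one at (230,258) fits, since the coloured ones are excluded. I'll confirm it in a crop and fit the geometry.

```bash
python3 - <<'E'
from h import *
f=np.load("top.npz"); im=f["im"]; X=f["X"]
cv2.imwrite("pics/crop.png",cv2.resize(im[205:310,170:290],None,fx=5,fy=5,interpolation=cv2.INTER_CUBIC))
def rect(m,name):
    m=m.astype(np.uint8); n,l,st,c=cv2.connectedComponentsWithStats(m); 
    k=1+np.argmax(st[1:,4]); p=X[l==k]
    r=cv2.minAreaRect((p[:,:2]*1000).astype(np.float32)); print(name,st[k],"c",np.round(r[0],1),"size",np.round(r[1],1),"ang",round(r[2],2),"z",np.round(np.median(p[:,2]),4))
    return p
def win(x0,x1,y0,y1): return (X[...,0]>x0)&(X[...,0]<x1)&(X[...,1]>y0)&(X[...,1]<y1)
z=X[...,2]
w=win(.36,.6,.09,.31)
rect(w&(z>.010)&(z<.026),"board"); rect(w&(z>.08)&(z<.1),"posttop"); 
w=win(.35,.72,-.44,-.02)
rect(w&(z>.011)&(z<.024),"bed"); rect(w&(z>.011),"bed+fence"); rect(w&(z>.047)&(z<.06),"fence+stop")
m=w&(z>.046)&(z<.06); p=X[m]; print("z all",np.percentile(p[:,2],[5,50,95]))
np.save("fs.npy",p)
# fence dir: iterate: PCA of far points
far=p[p[:,1]<-.18]; r=cv2.minAreaRect((far[:,:2]*1000).astype(np.float32)); print("fence part",r)
E
```

```text
board [ 193  225   74   67 2744] c [480.3 203. ] size [141.2 110. ] ang 66.02 z 0.0187
posttop [217 251  13  12  96] c [480.6 202.5] size [21.3 20.3] ang 69.43 z 0.0902
bed [  343   189   154   107 10373] c [ 509.1 -235.9] size [320.4 176.3] ang 75.26 z 0.0183
bed+fence [  343   176   162   120 12724] c [ 521.1 -239. ] size [320.5 201. ] ang 75.24 z 0.0189
fence+stop [ 362  176  143   43 2013] c [ 576.4 -253.6] size [320.  88.] ang 75.58 z 0.0532
z all [0.04949081 0.05312505 0.05659976]
fence part ((595.6910400390625, -296.4603271484375), (246.63009643554688, 26.505813598632812), 75.21459197998047)
```

View pics/crop.png

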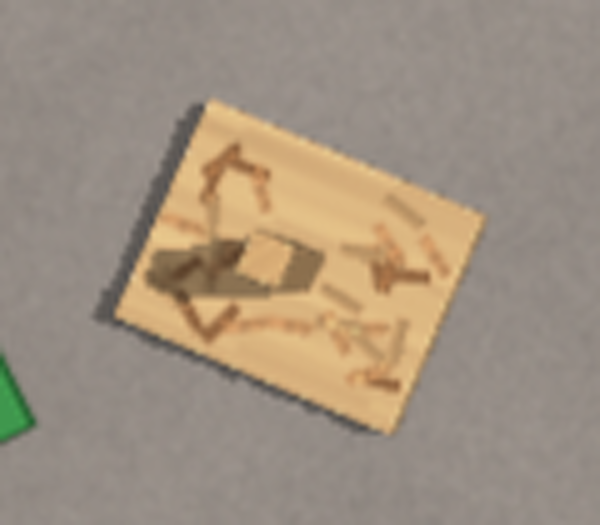

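The crop confirms it: natural chip-wood board with the pale square post at its centre. Next I need the stop's place and the target pose.

```bash
cat >> h.py <<'E'
def delta(*wps):
    """wps: (x,y,z,theta_deg of tool x) with tool down -> rows from present pose"""
    s=telemetry.state(); R0=R.from_quat(s["ee_rot"])
    for x,y,z,t in wps:
        Rt=R.from_matrix(np.array([[np.cos(np.radians(t)),np.sin(np.radians(t)),0],[np.sin(np.radians(t)),-np.cos(np.radians(t)),0],[0,0,-1]]).T)
        sh=R0.inv().apply(np.array([x,y,z])-s["ee_pos"])/0.25; rv=np.degrees((R0.inv()*Rt).as_rotvec())/45
        print("row",np.round(sh,3),np.round(rv,3))
E
python3 - <<'E'
from h import *
p=np.load("fs.npy"); f=np.load("top.npz"); 
yaw=np.radians(75.24-90); c=np.array([.5211,-.239]); A=np.array([[np.cos(yaw),np.sin(yaw)],[-np.sin(yaw),np.cos(yaw)]])
j=(p[:,:2]-c)@A.T
print("fence x",np.percentile(j[np.abs(j[:,1])<.05,0],[1,5,50,95,99]))
s=j[(j[:,0]<.065)&(j[:,0]>.0)]; print("stop x",np.percentile(s[:,0],[1,5,95,99]),"y",np.percentile(s[:,1],[1,5,50,95,99]))
for ys in [np.mean(np.percentile(s[:,1],[2,98]))]:
    print("stop y",ys,"target",c+np.array([.02,ys-.085])@A)
delta((.40,-.48,.23,40),(.50,-.30,.23,66))
E
```

```text
fence x [0.07422229 0.07481024 0.08613943 0.09794734 0.09927253]
stop x [0.01262793 0.01447362 0.06250067 0.06431348] y [0.10252704 0.10360481 0.11720915 0.13065909 0.13187517]
stop y 0.11716478905912406 target [ 0.54863468 -0.21299202]
row [ 0.892 -0.265  0.014] [-0.    -0.    -0.469]
row [ 1.504 -0.817  0.014] [-0.    -0.    -1.047]
```

>>> servo_tool --deltas '[{"x": 0.22,"y": -0.07,"wz": -0.12},{"x": 0.45,"y": -0.13,"wz": -0.24},{"x": 0.67,"y": -0.2,"wz": -0.36},{"x": 0.89,"y": -0.27,"wz": -0.47}]' --jaw -1

```text
schema error: expected keys x, y, z, wx, wy, wz
```

```bash
python3 -c "
from h import *
s=telemetry.state();print(s['clock'],s['ee_pos'],s['q'])
delta((.5,-.3,.23,52),(.52,-.25,.23,60))"
```

```text
0.8 [ 0.21048889 -0.61495318  0.23354695] [ 1.14180957  0.33319545  0.03988436  1.4654034  -0.01340324  1.34327557
 -0.0584937 ]
row [ 1.504 -0.817  0.014] [-0.    -0.    -0.736]
row [ 1.644 -0.98   0.014] [-0.    -0.    -0.913]
```

>>> servo_tool --deltas '[{"x": 0.22,"y": -0.07,"z": 0,"wx": 0,"wy": 0,"wz": -0.12},{"x": 0.45,"y": -0.13,"z": 0,"wx": 0,"wy": 0,"wz": -0.24},{"x": 0.67,"y": -0.2,"z": 0,"wx": 0,"wy": 0,"wz": -0.36},{"x": 0.89,"y": -0.27,"z": 0,"wx": 0,"wy": 0,"wz": -0.47}]' --jaw -1

```text
clock: 1.3
ee_pos: [0.4005, -0.4778, 0.2338]
ee_rot: [0.939, 0.344, 0.0, 0.0]
ft_force: [0.2, -1.1, 0.5]
grip_width: 0.0871
grip_force: 0.0
```

```bash
python3 -c "
from h import *
s=telemetry.state();print(s['clock'],s['ee_pos'],s['q'],s['ee_rot'])
delta((.5,-.3,.23,52),(.53,-.25,.23,60))"
```

```text
1.3 [ 0.40051044 -0.47782593  0.233773  ] [ 0.90495486  0.28491653 -0.12779251  1.5275957   0.03691182  1.33095452
 -0.09555346] [9.39074703e-01 3.43713024e-01 9.11172702e-05 2.24479597e-04]
row [ 0.763 -0.286  0.015] [ 0.001  0.    -0.262]
row [ 0.984 -0.362  0.015] [ 0.001  0.    -0.44 ]
```

>>> servo_tool --deltas '[{"x": 0.24,"y": -0.09,"z": 0,"wx": 0,"wy": 0,"wz": -0.1},{"x": 0.48,"y": -0.18,"z": 0,"wx": 0,"wy": 0,"wz": -0.2},{"x": 0.72,"y": -0.27,"z": 0,"wx": 0,"wy": 0,"wz": -0.32},{"x": 0.98,"y": -0.36,"z": 0,"wx": 0,"wy": 0,"wz": -0.44}]'

```text
clock: 1.8
ee_pos: [0.5239, -0.2602, 0.2339]
ee_rot: [0.866, 0.5, 0.0, 0.0]
ft_force: [1.5, -1.2, -0.0]
grip_width: 0.087
grip_force: 0.0
```

```bash
python3 -c "
from h import *
s=telemetry.state();print(s['clock'],s['ee_pos'],s['q'],s['ee_rot'])
delta((.535,-.02,.23,64),(.48,.203,.23,66))"
```

```text
1.8 [ 0.52387796 -0.26021698  0.23387857] [ 0.65484306  0.22056009 -0.31567944  1.61502603  0.07048681  1.31656772
 -0.19481662] [8.65983982e-01 5.00071627e-01 1.05742553e-04 3.14167902e-04]
row [ 0.854 -0.442  0.015] [ 0.001  0.    -0.089]
row [ 1.517 -1.078  0.015] [ 0.001  0.    -0.133]
```

>>> servo_tool --deltas '[{"x": 0.22,"y": -0.11,"z": 0,"wx": 0,"wy": 0,"wz": -0.03},{"x": 0.43,"y": -0.22,"z": 0,"wx": 0,"wy": 0,"wz": -0.06},{"x": 0.64,"y": -0.34,"z": 0,"wx": 0,"wy": 0,"wz": -0.09},{"x": 0.83,"y": -0.49,"z": 0,"wx": 0,"wy": 0,"wz": -0.11},{"x": 0.99,"y": -0.64,"z": 0,"wx": 0,"wy": 0,"wz": -0.13}]'

```text
clock: 2.42
ee_pos: [0.5087, 0.0348, 0.2338]
ee_rot: [0.84, 0.543, 0.0, 0.0]
ft_force: [0.4, 0.7, -0.0]
grip_width: 0.0867
grip_force: 0.0
```

```bash
python3 -c "
from h import *
s=telemetry.state();print(s['clock'],s['ee_pos'],s['q'],s['ee_rot'])
delta((.4804,.2028,.23,66))"
```

```text
2.425 [0.50874427 0.03477763 0.23380341] [ 0.3619357   0.08192367 -0.5413792   1.77650151  0.04383108  1.29439491
 -0.61264542] [8.39721854e-01 5.43016653e-01 3.24915544e-04 1.27381626e-04]
row [ 0.566 -0.379  0.015] [ 0.001 -0.001 -0.005]
```

>>> servo_tool --deltas '[{"x": 0.19,"y": -0.13,"z": 0,"wx": 0,"wy": 0,"wz": 0},{"x": 0.38,"y": -0.25,"z": 0,"wx": 0,"wy": 0,"wz": 0},{"x": 0.566,"y": -0.38,"z": 0.1,"wx": 0,"wy": 0,"wz": -0.005},{"x": 0.566,"y": -0.38,"z": 0.2,"wx": 0,"wy": 0,"wz": -0.005},{"x": 0.566,"y": -0.38,"z": 0.2,"wx": 0,"wy": 0,"wz": -0.005}]'

```text
clock: 3.05
ee_pos: [0.4797, 0.2002, 0.1822]
ee_rot: [0.839, 0.544, -0.002, -0.0]
ft_force: [-0.2, -1.3, 0.5]
grip_width: 0.087
grip_force: 0.0
```

```bash
python3 - <<'E'
from h import *
s=telemetry.state();print(s['clock'],s['ee_pos'],s['q'],s['ee_rot'])
im,d,X=cloud("wrist"); cv2.imwrite("pics/w1.png",im)
m=(X[...,2]>.08)&(X[...,2]<.097)&(np.hypot(X[...,0]-.48,X[...,1]-.203)<.04); p=X[m]
print(len(p)); 
if len(p)>5: print(cv2.minAreaRect((p[:,:2]*1000).astype(np.float32)),np.median(p[:,2]))
m=(X[...,2]>.012)&(X[...,2]<.026)&(np.hypot(X[...,0]-.48,X[...,1]-.203)<.12); p=X[m]
print(len(p),cv2.minAreaRect((p[:,:2]*1000).astype(np.float32)),np.median(p[:,2]))
delta((.4804,.2028,.037,66))
E
```

```text
3.05 [0.47967775 0.20021862 0.18218235] [ 0.14923609  0.16449405 -0.68619852  1.81602222  0.11075511  1.20301298
 -0.98983568] [ 8.38768195e-01  5.44486403e-01 -1.52589064e-03 -3.79554260e-04]
731
((480.7015686035156, 201.71043395996094), (20.276756286621094, 19.479501724243164), 66.49625396728516) 0.09109084183033045
14749 ((480.7273864746094, 201.00723266601562), (140.028076171875, 109.51538848876953), 65.88314056396484) 0.019272170940062894
row [ 0.011 -0.005  0.586] [-0.001  0.001 -0.002]
```

View pics/w1.png

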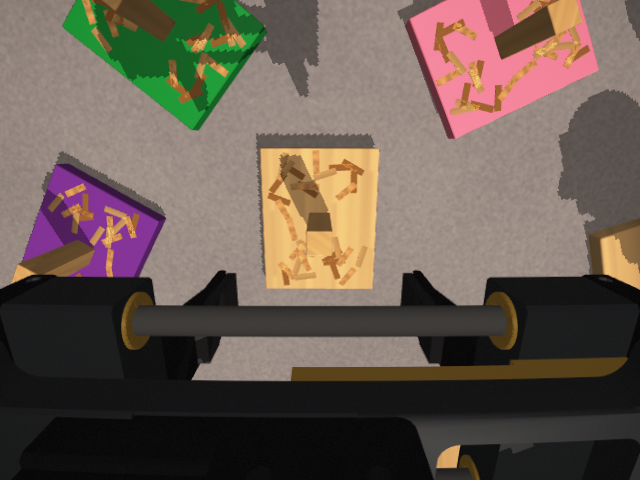

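The wrist view shows the natural board at (320,215) with the post top at (322,243), centred between the open fingers. Its measured size matches. I'll descend and grip.

>>> servo_tool --deltas '[{"x": 0.006,"y": -0.005,"z": 0.15,"wx": 0,"wy": 0,"wz": 0},{"x": 0.006,"y": -0.005,"z": 0.3,"wx": 0,"wy": 0,"wz": 0},{"x": 0.006,"y": -0.005,"z": 0.45,"wx": 0,"wy": 0,"wz": 0},{"x": 0.006,"y": -0.005,"z": 0.53,"wx": 0,"wy": 0,"wz": 0},{"x": 0.006,"y": -0.005,"z": 0.58,"wx": 0,"wy": 0,"wz": 0},{"x": 0.006,"y": -0.005,"z": 0.58,"wx": 0,"wy": 0,"wz": 0}]'

```text
clock: 3.85
ee_pos: [0.4806, 0.2022, 0.0388]
ee_rot: [0.839, 0.544, -0.0, -0.0]
ft_force: [-0.3, -0.1, 0.4]
grip_width: 0.0873
grip_force: 0.0
```

>>> servo_tool --deltas '[{"x": 0,"y": 0,"z": 0,"wx": 0,"wy": 0,"wz": 0},{"x": 0,"y": 0,"z": 0,"wx": 0,"wy": 0,"wz": 0},{"x": 0,"y": 0,"z": 0,"wx": 0,"wy": 0,"wz": 0},{"x": 0,"y": 0,"z": 0,"wx": 0,"wy": 0,"wz": 0},{"x": 0,"y": 0,"z": 0,"wx": 0,"wy": 0,"wz": 0},{"x": 0,"y": 0,"z": 0,"wx": 0,"wy": 0,"wz": 0}]' --jaw 1 --grip_force 50

```text
clock: 4.6
ee_pos: [0.4802, 0.2023, 0.0386]
ee_rot: [0.839, 0.544, -0.0, -0.0]
ft_force: [0.4, 0.2, 0.3]
grip_width: 0.0354
grip_force: 0.0
```

```bash
python3 - <<'E'
from h import *
s=telemetry.state();print(s['clock'],s['ee_pos'],s['q'],s['ee_rot'],s['grip_width'],s['ft_force'])
delta((.4805,.2015,.137,66))
E
```

```text
4.6 [0.48022434 0.20232434 0.03856479] [ 0.08526066  0.34221531 -0.65026965  1.95513438  0.25691266  0.92634987
 -1.11328272] [ 8.39046494e-01  5.44059721e-01 -3.53866308e-05 -1.41117093e-05] 0.03537224848686741 [0.41364029 0.183557   0.31748786]
row [-0.003  0.002 -0.394] [-0.     0.    -0.002]
```

Fingers are still closing (35 mm), so I'll wait, then lift.

>>> servo_tool --deltas '[{"x": 0,"y": 0,"z": 0,"wx": 0,"wy": 0,"wz": 0},{"x": 0,"y": 0,"z": 0,"wx": 0,"wy": 0,"wz": 0},{"x": 0,"y": 0,"z": 0,"wx": 0,"wy": 0,"wz": 0},{"x": 0,"y": 0,"z": 0,"wx": 0,"wy": 0,"wz": 0}]'

```text
clock: 5.1
ee_pos: [0.4803, 0.2023, 0.0386]
ee_rot: [0.839, 0.544, -0.0, -0.0]
ft_force: [0.6, 0.7, -0.4]
grip_width: 0.0198
grip_force: 50.0
```

>>> servo_tool --deltas '[{"x": 0,"y": 0,"z": -0.08,"wx": 0,"wy": 0,"wz": 0},{"x": 0,"y": 0,"z": -0.2,"wx": 0,"wy": 0,"wz": 0},{"x": 0,"y": 0,"z": -0.34,"wx": 0,"wy": 0,"wz": 0},{"x": 0,"y": 0,"z": -0.45,"wx": 0,"wy": 0,"wz": 0},{"x": 0,"y": 0,"z": -0.48,"wx": 0,"wy": 0,"wz": 0}]'

```text
clock: 5.72
ee_pos: [0.481, 0.2029, 0.161]
ee_rot: [0.839, 0.544, 0.002, 0.001]
ft_force: [0.2, -0.8, -3.6]
grip_width: 0.0198
grip_force: 50.0
```

```bash
python3 - <<'E'
from h import *
s=telemetry.state();print(s['clock'],s['ee_pos'],s['q'],s['ee_rot'],s['grip_width'],s['grip_force'],s['ft_force'])
delta((.515,.05,.16,69),(.525,-.03,.16,70))
E
```

```text
5.725 [0.480989   0.20286874 0.16102055] [ 0.14576332  0.186315   -0.69227644  1.84148814  0.13058958  1.15600471
 -1.01060315] [8.39015304e-01 5.44105351e-01 1.55058109e-03 5.31865403e-04] 0.019833254711641067 49.998491518199444 [ 0.17310904 -0.78092304 -3.60687189]
row [-0.503  0.374  0.004] [ 0.003 -0.002 -0.068]
row [-0.779  0.541  0.004] [ 0.003 -0.002 -0.091]
```

>>> servo_tool --deltas '[{"x": -0.16,"y": 0.12,"z": 0,"wx": 0,"wy": 0,"wz": -0.02},{"x": -0.33,"y": 0.25,"z": 0,"wx": 0,"wy": 0,"wz": -0.04},{"x": -0.5,"y": 0.37,"z": 0,"wx": 0,"wy": 0,"wz": -0.07},{"x": -0.64,"y": 0.455,"z": 0,"wx": 0,"wy": 0,"wz": -0.08},{"x": -0.78,"y": 0.54,"z": 0,"wx": 0,"wy": 0,"wz": -0.09}]'

```text
clock: 6.35
ee_pos: [0.5233, -0.0322, 0.1579]
ee_rot: [0.819, 0.573, -0.0, -0.0]
ft_force: [1.2, 0.5, -3.3]
grip_width: 0.02
grip_force: 50.0
```

```bash
python3 - <<'E'
from h import *
s=telemetry.state();print(s['clock'],s['ee_pos'],s['q'])
yaw=np.radians(-14.76);c=np.array([.5211,-.239]);A=np.array([[np.cos(yaw),np.sin(yaw)],[-np.sin(yaw),np.cos(yaw)]])
# staging: 12 mm from fence and 15 mm from stop
w=c+np.array([.02-.012,.117-.085-.015])@A; print(w)
delta((*w,.16,75.24))
E
```

```text
6.35 [ 0.52333672 -0.032212    0.15789282] [ 0.45890318  0.17559448 -0.52874039  1.84251295  0.09632657  1.15012973
 -0.45219467]
[ 0.53316711 -0.22459914]
row [-0.71   0.3   -0.009] [-0.002  0.    -0.117]
```

>>> servo_tool --deltas '[{"x": -0.22,"y": 0.09,"z": 0,"wx": 0,"wy": 0,"wz": -0.04},{"x": -0.44,"y": 0.18,"z": 0,"wx": 0,"wy": 0,"wz": -0.08},{"x": -0.62,"y": 0.26,"z": 0,"wx": 0,"wy": 0,"wz": -0.117},{"x": -0.71,"y": 0.3,"z": 0.08,"wx": 0,"wy": 0,"wz": -0.117},{"x": -0.71,"y": 0.3,"z": 0.16,"wx": 0,"wy": 0,"wz": -0.117},{"x": -0.71,"y": 0.3,"z": 0.16,"wx": 0,"wy": 0,"wz": -0.117}]'

```text
clock: 7.1
ee_pos: [0.5319, -0.2219, 0.1158]
ee_rot: [0.792, 0.611, -0.001, -0.003]
ft_force: [-0.2, 0.9, -3.8]
grip_width: 0.02
grip_force: 50.0
```

```bash
cat >> h.py <<'E'
yaw=np.radians(-14.76);c=np.array([.5211,-.239]);A=np.array([[np.cos(yaw),np.sin(yaw)],[-np.sin(yaw),np.cos(yaw)]])
def J(xy): return (np.asarray(xy)[...,:2]-c)@A.T
def W(x,y): return c+np.array([x,y])@A
def rep():
    s=telemetry.state(); print(s['clock'],"jig xy TCP",np.round(J(s['ee_pos']),4),"z",round(s['ee_pos'][2],4),"f jig",np.round(A@s['ft_force'][:2],1),round(s['ft_force'][2],1),"quat",np.round(s['ee_rot'],4),s['grip_width'])
def rel(zc,im,d,X):
    """board top rect at height zc+-6mm, in jig coords"""
    j=J(X); m=(abs(X[...,2]-zc)<.006)&(np.hypot(j[...,0],j[...,1]-.02)<.13); p=j[m]*1000
    print(len(p),cv2.minAreaRect(p.astype(np.float32)))
E
python3 - <<'E'
from h import *
rep()
im,d,X=cloud("wrist"); cv2.imwrite("pics/w2.png",im); np.savez("w2.npz",im=im,X=X)
im,d,X=cloud("top"); rel(telemetry.state()['ee_pos'][2]-.0386+.018,im,d,X)
E
```

```text
7.1 jig xy TCP [0.0061 0.0193] z 0.1158 f jig [-0.4  0.8] -3.8 quat [ 0.7919  0.6106 -0.001  -0.0025] 0.019955424103927158
1158 ((7.688030242919922, 59.91164016723633), (110.77180480957031, 62.02774429321289), 0.5760449171066284)
```

View pics/w2.png

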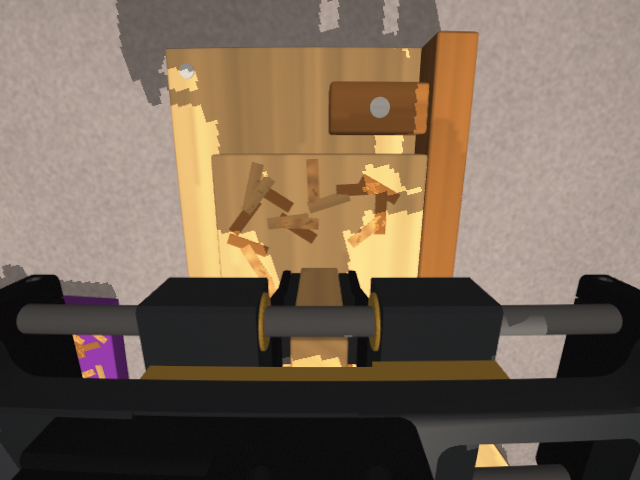

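The wrist view shows the board (edge at row 155) parallel to the stop (380,108) and the fence (450,150), with about 12 mm gaps. I'll descend to just above the bed and measure close up.

>>> servo_tool --deltas '[{"x": -0.01,"y": 0,"z": 0.08,"wx": 0,"wy": 0,"wz": 0},{"x": -0.01,"y": 0,"z": 0.15,"wx": 0,"wy": 0,"wz": 0},{"x": -0.01,"y": 0,"z": 0.2,"wx": 0,"wy": 0,"wz": 0},{"x": -0.01,"y": 0,"z": 0.22,"wx": 0,"wy": 0,"wz": 0},{"x": -0.01,"y": 0,"z": 0.22,"wx": 0,"wy": 0,"wz": 0}]'

```text
clock: 7.82
ee_pos: [0.5329, -0.2255, 0.0633]
ee_rot: [0.792, 0.61, -0.0, -0.0]
ft_force: [-0.4, -0.2, -4.3]
grip_width: 0.0196
grip_force: 50.0
```

```bash
python3 - <<'E'
from h import *
rep()
im,d,X=cloud("wrist"); cv2.imwrite("pics/w3.png",im); np.savez("w3.npz",im=im,X=X)
j=J(X)*1000; z=X[...,2]*1000
def show(n,m):
    p=j[m]; print(n,len(p),"z",np.round(np.median(z[m]),1),"x",np.round(np.percentile(p[:,0],[1,50,99]),1),"y",np.round(np.percentile(p[:,1],[1,50,99]),1)); return p
near=(j[...,1]>-80)&(j[...,1]<170)&(abs(j[...,0])<110)
hi=near&(z>48)&(z<58)
p=show("fence",hi&(j[...,0]>68)); show("stop",hi&(j[...,0]<66)&(j[...,1]>98))
q=show("board",near&(z>36)&(z<46)&(j[...,0]<70)&(j[...,1]<98)); show("bed",near&(z>10)&(z<24))
print(cv2.minAreaRect(p.astype(np.float32)),cv2.minAreaRect(q.astype(np.float32)))
# board +y edge slope and fence -x edge slope
def edge(p,a,b,pc):
    k=np.round(p[:,a]/4)*4; u=np.unique(k); v=[(t,np.percentile(p[k==t,b],pc)) for t in u if (k==t).sum()>15]; v=np.array(v)[1:-1]
    return np.round(np.degrees(np.polyfit(v[:,0],v[:,1],1)[0]),2),np.median(v[:,1])
print("board end",edge(q,0,1,98),"fence face",edge(p,1,0,2),"board right edge",edge(q,1,0,98))
E
```

```text
7.825 jig xy TCP [0.008  0.0161] z 0.0633 f jig [-0.3 -0.2] -4.3 quat [ 7.921e-01  6.104e-01 -1.000e-04 -3.000e-04] 0.0195566874916009
fence 16015 z 54.0 x [69.  85.3 98.9] y [ 22.8  97.9 150.3]
stop 8341 z 54.2 x [13.3 39.1 65.5] y [100.4 115.3 129.9]
board 25350 z 43.9 x [-44.7   8.9  62.2] y [15.6 54.9 84.9]
bed 46848 z 19.2 x [-98.3 -42.7  74.8] y [ 11.6 112.5 157.4]
((83.99329376220703, 83.56130981445312), (138.4037628173828, 32.29660415649414), 89.79507446289062) ((8.737083435058594, 23.246498107910156), (124.43205261230469, 110.68321990966797), 89.9887466430664)
board end (np.float64(0.01), np.float64(84.34438272971869)) fence face (np.float64(-1.78), np.float64(74.72054063362805)) board right edge (np.float64(14.52), np.float64(60.93953049738988))
```

>>> servo_tool --deltas '[{"x": 0.026,"y": 0.018,"z": 0.012,"wx": 0,"wy": 0,"wz": 0},{"x": 0.052,"y": 0.036,"z": 0.022,"wx": 0,"wy": 0,"wz": 0},{"x": 0.052,"y": 0.036,"z": 0.022,"wx": 0,"wy": 0,"wz": 0},{"x": 0.052,"y": 0.036,"z": 0.022,"wx": 0,"wy": 0,"wz": 0}]'

```text
clock: 8.38
ee_pos: [0.545, -0.2153, 0.058]
ee_rot: [0.792, 0.61, -0.0, -0.0]
ft_force: [-0.9, 0.2, -4.7]
grip_width: 0.0197
grip_force: 50.0
```

```bash
python3 -c "
from h import *
rep()"
```

```text
8.375 jig xy TCP [0.0171 0.029 ] z 0.058 f jig [-1.  -0.1] -4.7 quat [ 7.920e-01  6.105e-01 -1.000e-04 -0.000e+00] 0.019685665577265934
```

>>> servo_tool --deltas '[{"x": 0.004,"y": 0,"z": 0,"wx": 0,"wy": 0,"wz": 0},{"x": 0.008,"y": 0,"z": 0,"wx": 0,"wy": 0,"wz": 0},{"x": 0.012,"y": 0,"z": 0,"wx": 0,"wy": 0,"wz": 0},{"x": 0.012,"y": 0,"z": 0,"wx": 0,"wy": 0,"wz": 0}]'

```text
clock: 8.88
ee_pos: [0.5455, -0.2133, 0.0582]
ee_rot: [0.792, 0.61, -0.0, 0.0]
ft_force: [-1.5, -4.1, -3.1]
grip_width: 0.0195
grip_force: 50.0
```

```bash
python3 -c "
from h import *
rep()"
```

```text
8.875 jig xy TCP [0.0171 0.0311] z 0.0582 f jig [-0.4 -4.3] -3.1 quat [ 7.923e-01  6.101e-01 -3.000e-04  3.000e-04] 0.019462726240275178
```

Stop contact at 4 N, roughly 5 N/mm. Now the fence.

>>> servo_tool --deltas '[{"x": 0,"y": 0.006,"z": 0,"wx": 0,"wy": 0,"wz": 0},{"x": 0,"y": 0.012,"z": 0,"wx": 0,"wy": 0,"wz": 0},{"x": 0,"y": 0.018,"z": 0,"wx": 0,"wy": 0,"wz": 0},{"x": 0,"y": 0.018,"z": 0,"wx": 0,"wy": 0,"wz": 0}]'

```text
clock: 9.38
ee_pos: [0.5476, -0.2138, 0.0572]
ee_rot: [0.792, 0.61, -0.002, -0.002]
ft_force: [-10.2, -2.9, -0.5]
grip_width: 0.0196
grip_force: 50.0
```

>>> servo_tool --deltas '[{"x": 0,"y": 0,"z": 0.004,"wx": 0,"wy": 0,"wz": 0},{"x": 0,"y": 0,"z": 0.008,"wx": 0,"wy": 0,"wz": 0},{"x": 0,"y": 0,"z": 0.012,"wx": 0,"wy": 0,"wz": 0},{"x": 0,"y": 0,"z": 0.012,"wx": 0,"wy": 0,"wz": 0}]'

```text
clock: 9.88
ee_pos: [0.5476, -0.2138, 0.0567]
ee_rot: [0.792, 0.61, -0.002, -0.001]
ft_force: [-23.2, 1.2, 24.8]
grip_width: 0.0199
grip_force: 50.0
```

```bash
python3 -c "
from h import *
rep()"
```

```text
9.875 jig xy TCP [0.0192 0.0311] z 0.0567 f jig [-22.7  -4.7] 24.8 quat [ 0.7924  0.61   -0.0021 -0.0015] 0.019902662778145674
```

>>> servo_tool --deltas '[{"x": 0,"y": 0,"z": 0,"wx": 0,"wy": 0,"wz": 0},{"x": 0,"y": 0,"z": 0,"wx": 0,"wy": 0,"wz": 0},{"x": 0,"y": 0,"z": 0,"wx": 0,"wy": 0,"wz": 0},{"x": 0,"y": 0,"z": 0,"wx": 0,"wy": 0,"wz": 0},{"x": 0,"y": 0,"z": 0,"wx": 0,"wy": 0,"wz": 0},{"x": 0,"y": 0,"z": 0,"wx": 0,"wy": 0,"wz": 0},{"x": 0,"y": 0,"z": 0,"wx": 0,"wy": 0,"wz": 0},{"x": 0,"y": 0,"z": 0,"wx": 0,"wy": 0,"wz": 0}]'

```text
clock: 10.88
ee_pos: [0.5476, -0.2139, 0.0567]
ee_rot: [0.792, 0.61, -0.002, -0.001]
ft_force: [-22.9, 1.5, 25.4]
grip_width: 0.0198
grip_force: 50.0
```

```bash
python3 - <<'E'
from h import *
rep()
im,d,X=cloud("wrist"); cv2.imwrite("pics/w4.png",im)
j=J(X)*1000; z=X[...,2]*1000
near=(j[...,1]>-80)&(j[...,1]<170)&(abs(j[...,0])<110)
q=near&(z>31)&(z<43)&(j[...,0]<74)&(j[...,1]<101)
print("board z",np.percentile(z[q],[5,50,95]),"x",np.percentile(j[q][:,0],[1,99]),"y99",np.percentile(j[q][:,1],99))
st=near&(z>48)&(z<58)&(j[...,0]<66)&(j[...,1]>95); print("stop y",np.percentile(j[st][:,1],[1,99]))
rep()
E
```

```text
10.875 jig xy TCP [0.0192 0.0311] z 0.0567 f jig [-22.5  -4.3] 25.4 quat [ 0.7924  0.61   -0.0021 -0.0014] 0.019772235735572987
board z [36.35012859 37.43388913 38.54374836] x [-33.50115515  72.8422302 ] y99 99.77952847227515
stop y [100.70243614 130.24843523]
10.925 jig xy TCP [0.0191 0.0311] z 0.0567 f jig [-22.4  -5. ] 25.9 quat [ 0.7924  0.61   -0.0022 -0.0015] 0.019433810752420393
```

View pics/w4.png

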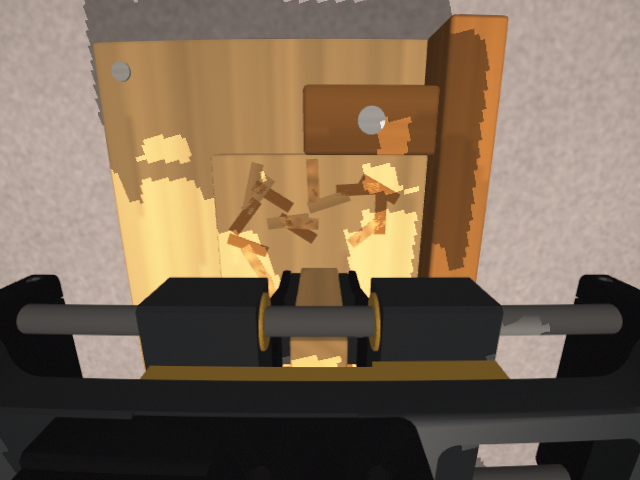

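The board's end sits on the stop (row 155) and its side on the fence (col 427). It lies flat, with a steady push of about 22 N into the fence and 25 N down. I'm handing in.

```bash
python3 -c "
from rig import ticket
print(ticket.close_job())"
```

```text
the job is handed in; nothing more can be done
None
```

The board is on the jig bed against the fence and the stop block, and the job was handed in at about 11 s with the arm still pushing about 22 N into the fence and 25 N down; the head, jar and offcut were not touched, and no verdict came back.

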